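# Click the pylon tube into the foot's push-in coupling and tug-test it

## Robot

A 7-joint arm with a two-finger parallel gripper is mounted at the origin on the work surface. World frame = base frame: x ahead of the robot, y to its left, z up, the work surface at z = 0. Lengths are in m, angles in degrees, forces in N, time in s.
With the tool pointing down it reaches from about 0.4 to 0.9 m from the base axis. Payload 5.5 kg.
Tool frame: the origin (TCP) lies midway between the tips of the shut fingers; the grasp point (between the pads) lies 19 mm behind it (robot.hold_point_z is the distance from the TCP to the grasp point, in m); y points along the fingers, x is the direction in which the jaws open and shut, and the axes are right-handed (so a half turn about y gives the same grasp; the last joint's range is limited). The gripper opens to 92 mm and grips with 3 to 60 N. Pads are 19 mm wide; open, the fingers measure 130 mm over their backs; the gripper's body (75 mm by 190 mm) begins 47 mm behind the grasp point.
Start: joints at [-48.346, 28.699, -24.465, 88.831, 12.651, 65.22, -12.049], TCP at [0.291, 0.581, 0.227] pointing down, gripper open.
Joint ranges: [-164.97, 164.97], [-17.58, 116.51], [-87.97, 89.64], [11.32, 138.91], [-80.73, 260.73], [10.89, 115.49], [-147.41, 147.41]. Speed limits (degrees/s): [147.25, 147.25, 180, 180, 180, 180, 180].

## Interface

Orientations are given as [roll, pitch, yaw] about the fixed x, y, z axes, in that order (R = Rz(yaw) Ry(pitch) Rx(roll)).
In Python, from bench import get_obs, snapshot, robot gives the robot as it stands. The module is installed in compiled form; this text tells all that it offers.
- The arm moves only by the shell command python3 -m inch 'ROWS'. ROWS is text: rows parted by semicolons, each of 7 numbers parted by spaces: the shift along the tool's x, y, z in m, then the turn, a rotation vector about the tool's x, y, z in degrees, then the finger opening in m, from 0 to 0.0918. In form: x y z rx ry rz gripper; .... A call has 1 to 10 rows; each row shifts and turns the commanded pose from where the row before left it, along the tool's axes as they then stand; what a row does not reach is not made up. A row lasts 1/12 s, in which the tool goes at most 41.7 mm and 7.16 degrees, less where a joint would pass 70% of its speed; a pose out of reach is approached as far as the arm can. A call is refused whole if a number of a shift passes 0.0417 or a number of a turn 7.16, either way. A call with a gripper value outside its range is refused whole. The fingers move at their own pace and stop on an object; the grip force is fixed at half the most. Time passes only in rows, so rows that do not move let the fingers close. It gives the time, the measured TCP pose, the force and the opening at its end, in the units of the state.
- get_obs(): the state, without advancing time (a new reading comes with each control period).
- snapshot(name): name is "side" or "top" or "wrist"; returns a dict with "frame" (480x640x3 uint8, red, green, blue), "intrinsics" (3x3 intrinsics, pixels), "xyz" and "attitude" of the camera in the world; the wrist camera has in their place "hand_eye" (4x4, takes a point from camera to tool coordinates, whose origin is the TCP and whose axes are the tool frame's). Camera axes: x right, y up, looking along -z (the intrinsics and any distortion apply to the point x, -y, -z); pixel columns grow to the right and rows downward; lengths in m; the calibration is good to about 2 mm. The wrist camera is an equidistant fisheye: a pixel r from the principal point sees the ray r / f radians off the axis. A picture is of the moment at which its call begins: read the wrist's pose just before it. There is no depth.
- robot.sign_off(): hands the job in, once; it reports no verdict.
The state is a dict: "time_s": time; "joints": joint angles; "dq": joint speeds; "tau": joint torques, N m; "eef_pos": TCP position; "tool_rot": TCP orientation; "ft_force": force on the tool from outside, world axes, zero at the start; "wrist_torque": the same for the moment, N m; "opening": opening from 0.0 (shut) to 1.0 (fully open).
Only numpy, scipy, OpenCV 4.12 (cv2) and the standard library are available. Lean on these libraries where they do the work, as an engineer would, in place of code of your own. Each camera call takes 0.05 s, during which the arm holds its last target.

## Task

Take the bright aluminium pylon tube, push its grooved foot down into the push-in coupling on the spring foot, past the grip, until it clicks and stays in; then, before letting go, tug it straight up gently so that the coupling's grip lifts and proves it holds. Let go and leave the tube standing locked in the coupling; never push or pull hard, and leave the other things on the bench alone.

Things in the scene. Friction and masses are not known exactly. Their poses are not given: they have to be found in the camera images.
- tube_mid (a point): Centre (half-way up, on the axis) of the bright aluminium pylon tube, 30 mm in diameter, 140 mm long, about 160 g, standing on end, grooved foot down. z: tube axis, to the plain top 70 mm above this point. From the bottom: taper 22 to 30 mm diameter over 11 mm, 30 mm bead up to 16 mm, 24 mm neck to 28 mm, taper back to 30 mm at 31 mm, plain above.
- foot: Black carbon spring foot on a fixed grey jig plate 210 x 90 x 14 mm, with an aluminium ankle block and on it the upright push-in coupling (black sleeve 48 mm in diameter, flared steel mouth 55 mm). Origin on the bench under the coupling's axis; x points to the toe, z up. Plate from 85 mm behind to 125 mm in front of the origin.
- mouth (a point): Centre of the coupling's mouth, at its rim, 118 mm above the bench. Upright bore 34 mm in diameter, flared to 40 mm over the top 9 mm. Inside: four sprung brass jaws under an orange collet ring, and below them a sprung ejector disc. The tube's foot meets the jaws 28 to 46 mm below the rim.
- locked (a point): Nominal place of the locked tube's bottom end, on the axis 49 mm below the rim; the true place is up to 8 mm higher or lower, different each time and not measured: feel for it. Passing the jaws takes 6 to 12 N (not yet the end), then it clicks; 2 mm deeper is the solid stop. Pushing or pulling with over 30 N is forcing. A locked tube cannot be pulled out.
- ejector (a joint): How far the ejector disc at the bottom of the bore is pressed down, m: 0 free, about 0.006 with the tube locked, 0.008 at the solid stop. Its spring (2 to 7 N) pushes an unlocked tube back up.
- collet (a joint): How far the orange collet ring with the jaws is lifted, m: 0 at rest, 0.006 at its solid upper stop. A locked tube that is pulled up lifts it against a spring: it starts at about 5 N of pull (beyond the tube's weight), takes about 13 N at 0.004 and reaches the stop at about 17 N; when let go it draws the tube back down.
- black_tube_mid (a point): Centre of a shorter black tube, 30 mm in diameter, 105 mm long, steel band at the top, standing near the aluminium tube. Leave it.
- jar_mid (a point): Centre of a white jar with blue cap, 60 mm in diameter, 65 mm tall, standing. Leave it.
- hex_key_mid (a point): Middle of a T-handled hex key lying on the bench, 125 x 90 x 18 mm; x points along its blade. Leave it.
Mind the look-alikes: they are no part of the job. Leave any yellow look-alike of the part that bears tube_mid alone.

How it is judged:
By the outcome, as a careful person would: the job done as asked, in the order asked, and still so for the second after the job is handed in, with the robot touching nothing.
It also fails if it takes over 67 s, if anything falls off the work surface, if the arm or the gripper's body presses on something with over 40 N, if the wrist force passes 120 N, or if a joint passes its speed limit or range.

## Working session

There is one attempt and no reset: what is moved stays moved. The work goes in short steps, Python scripts to look and compute and a shell command to move; the robot and the scene stay as the last step left them, time stands still between calls to the robot, and variables do not carry over. Pictures are saved under pics/ and viewed, and the job is handed in when it is done.

```bash
mkdir -p pics; python3 - <<'E'
from bench import get_obs, snapshot, robot
import cv2
o=get_obs(); print(o)
for n in ["side","top","wrist"]:
    s=snapshot(n); cv2.imwrite(f"pics/{n}0.png",s["frame"][:,:,::-1])
    print(n,{k:v for k,v in s.items() if k!="frame"})
print(robot.hold_point_z)
E
```

```text
{'time_s': 0.0, 'joints': array([-48.34431912,  28.75353511, -24.4540325 ,  88.89120118,
        12.65000096,  65.2192193 , -12.04924047]), 'dq': array([ 0.01521168,  0.02202228,  0.02638673, -0.05024257, -0.05930811,
       -0.02936773,  0.00891834]), 'tau': array([ 1.75628047e-04, -5.66600168e+01, -5.81596121e+00, -2.79106200e+01,
       -6.86329580e-02,  3.08969524e-02,  1.82948611e-04]), 'eef_pos': array([0.29050994, 0.58068812, 0.22568436]), 'tool_rot': array([-89.99498572,   0.11054679,  63.42794225]), 'ft_force': array([-0.26355011, -0.89990416, -0.169665  ]), 'wrist_torque': array([ 0.03386117,  0.02386701, -0.00624989]), 'opening': 0.9966107684993937}
side {'intrinsics': array([[535.44544387,   0.        , 306.16080624],
       [  0.        , 535.44544387, 238.16441888],
       [  0.        ,   0.        ,   1.        ]]), 'xyz': array([ 0.45982269, -0.6884088 ,  0.9448841 ]), 'attitude': array([40.63916802,  0.78489911, -8.18102328])}
top {'intrinsics': array([[454.59608387,   0.        , 315.52007182],
       [  0.        , 454.59608387, 231.65144951],
       [  0.        ,   0.        ,   1.        ]]), 'xyz': array([0.42390286, 0.04287999, 1.02902967]), 'attitude': array([  7.77387096,  -1.86490973, -89.14053483])}
wrist {'intrinsics': array([[371.64829954,   0.        , 320.96422512],
       [  0.        , 371.64829954, 246.65888172],
       [  0.        ,   0.        ,   1.        ]]), 'hand_eye': array([[ 9.99999366e-01,  1.09148096e-03,  2.76989750e-04,
        -6.33380063e-04],
       [-6.76578589e-06,  2.51796408e-01, -9.67780228e-01,
        -1.58457717e-01],
       [-1.12605871e-03,  9.67779612e-01,  2.51796255e-01,
         6.85864816e-02],
       [ 0.00000000e+00,  0.00000000e+00,  0.00000000e+00,
         1.00000000e+00]])}
0.0188
```

View pics/side0.png

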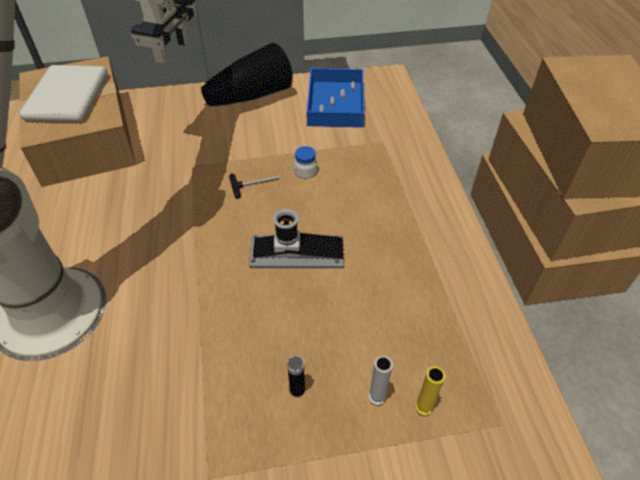

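View pics/top0.png

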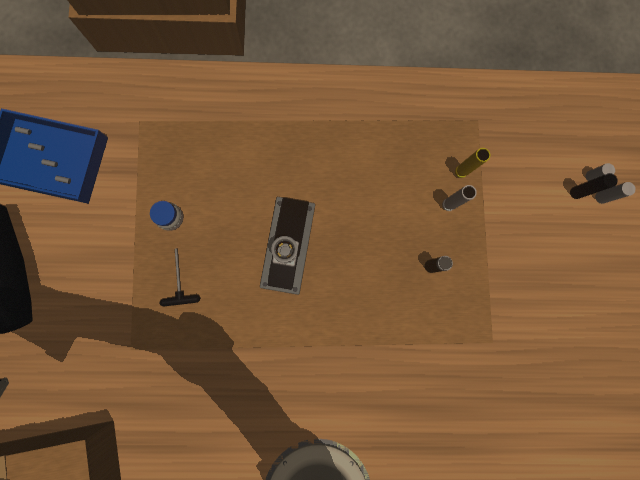

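View pics/wrist0.png

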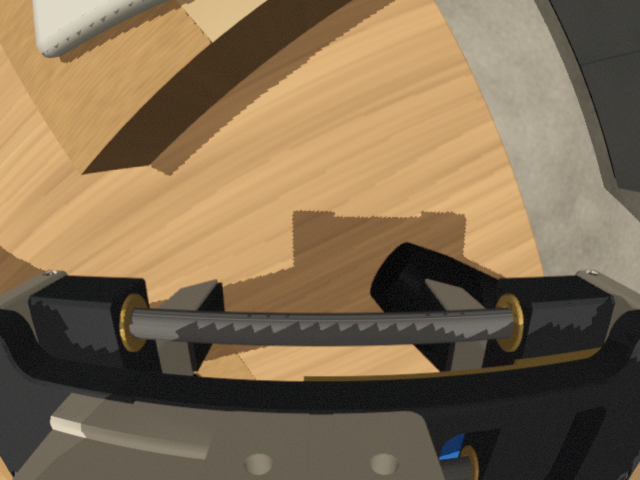

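The candidates are the silver tube (side 380,380; top 460,198), the yellow look-alike (side 430,390; top 473,163) and the short black tube (side 296,377; top 438,264). The silver one fits "bright aluminium". I'll confirm that in an enlarged crop.

```bash
python3 - <<'E'
import cv2,numpy as np
t=cv2.imread("pics/top0.png"); s=cv2.imread("pics/side0.png")
def c(im,x,y,w,h,k): return cv2.resize(im[y:y+h,x:x+w],None,fx=k,fy=k,interpolation=cv2.INTER_CUBIC)
a=c(t,425,140,80,60,5);a2=c(t,255,220,80,60,5);b=c(s,355,345,80,60,5);b2=c(s,245,200,80,60,5)
cv2.imwrite("pics/crop1.png",np.vstack([np.hstack([a,a2]),np.hstack([b,b2])]))
E
```

```text
(no output)
```

View pics/crop1.png

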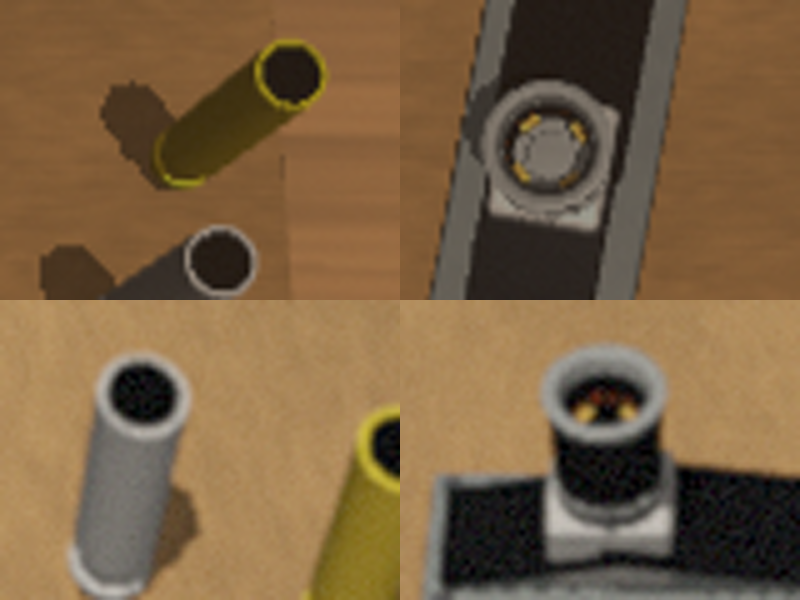

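```bash
cat > h.py <<'E'
import numpy as np
from scipy.spatial.transform import Rotation as R
CAM={'side':(535.44544387,306.16080624,238.16441888,[0.45982269,-0.6884088,0.9448841],[40.63916802,0.78489911,-8.18102328]),
'top':(454.59608387,315.52007182,231.65144951,[0.42390286,0.04287999,1.02902967],[7.77387096,-1.86490973,-89.14053483])}
def ray(c,u,v):
    f,cx,cy,p,a=CAM[c]; M=R.from_euler('xyz',a,degrees=True).as_matrix()
    d=M@np.array([(u-cx)/f,-(v-cy)/f,-1]); return np.array(p),d/np.linalg.norm(d)
def at(c,u,v,z):
    p,d=ray(c,u,v); return p+d*(z-p[2])/d[2]
def tri(a,b):
    (p,d),(q,e)=ray('top',*a),ray('side',*b)
    s=np.linalg.lstsq(np.c_[d,-e],q-p,rcond=None)[0]; A=p+s[0]*d;B=q+s[1]*e
    return (A+B)/2,np.linalg.norm(A-B)
def wray(o,u,v,f=371.64829954,cx=320.96422512,cy=246.65888172):
    H=np.array([[ 9.99999366e-01,  1.09148096e-03,  2.76989750e-04,-6.33380063e-04],[-6.76578589e-06,  2.51796408e-01, -9.67780228e-01,-1.58457717e-01],[-1.12605871e-03,  9.67779612e-01,  2.51796255e-01,6.85864816e-02],[0,0,0,1]])
    dx,dy=u-cx,v-cy; r=np.hypot(dx,dy); th=r/f
    d=np.array([np.sin(th)*dx/r,-np.sin(th)*dy/r,-np.cos(th)])
    T=R.from_euler('xyz',o['tool_rot'],degrees=True).as_matrix()
    return o['eef_pos']+T@H[:3,3], T@H[:3,:3]@d
E
python3 - <<'E'
from h import *
np.set_printoptions(precision=4,suppress=True)
for n,a,b,z in [('tube',(468.8,192),(383,363.8),.14),('mouth',(284.4,249.2),(285.4,218.2),.118)]:
    print(n,at('top',*a,z),at('side',*b,z),tri(a,b))
print('yellow',at('top',482.8,154.2,.14)); print('black',at('top',445,264,.105)); print('jar',at('top',163,213,.065))
print('plate',[at('top',*p,.014) for p in [(278,197),(315,202),(298,293),(261,289)]])
from bench import get_obs
o=get_obs(); M=R.from_euler('xyz',o['tool_rot'],degrees=True).as_matrix(); print(M, o['opening'])
E
```

```text
tube [ 0.6327 -0.293   0.14  ] [ 0.6334 -0.2921  0.14  ] (array([ 0.6328, -0.2926,  0.1409]), np.float64(0.0007409339162236773))
mouth [0.512  0.0771 0.118 ] [0.5143 0.0773 0.118 ] (array([0.5132, 0.0771, 0.118 ]), np.float64(0.0023283076433399095))
yellow [ 0.7124 -0.3244  0.14  ]
black [ 0.4887 -0.2521  0.105 ]
jar [0.5898 0.339  0.065 ]
plate [array([0.6408, 0.0984, 0.014 ]), array([0.6311, 0.0141, 0.014 ]), array([0.4254, 0.0486, 0.014 ]), array([0.4329, 0.1304, 0.014 ])]
[[ 0.4473 -0.0007 -0.8944]
 [ 0.8944 -0.0012  0.4473]
 [-0.0014 -1.      0.0001]] 1.0019564513791874
```

Measurements agree across the two cameras. The tube axis is at (0.633, -0.2925) with its top at z≈0.141, as expected for 140 mm. The mouth is at (0.513, 0.077) with its rim at z=0.118. The yellow tube is 85 mm from the silver one, roughly perpendicular to my jaw direction, so I'll keep the present orientation and move across.

```bash
R="-0.0209 0 -0.0232 0 0 0 0.0918"; python3 -m inch '-0.0209 0 -0.0232 0 0 0 0.0918;-0.0209 0 -0.0232 0 0 0 0.0918;-0.0209 0 -0.0232 0 0 0 0.0918;-0.0209 0 -0.0232 0 0 0 0.0918;-0.0209 0 -0.0232 0 0 0 0.0918;-0.0209 0 -0.0232 0 0 0 0.0918;-0.0209 0 -0.0232 0 0 0 0.0918;-0.0209 0 -0.0232 0 0 0 0.0918;-0.0209 0 -0.0232 0 0 0 0.0918;-0.0209 0 -0.0232 0 0 0 0.0918'
```

```text
time_s: 0.98
eef_pos: [0.4049, 0.289, 0.2266]
tool_rot: [-90.0, 0.0, 63.4]
ft_force: [-0.0, 1.0, 0.3]
opening: 1.0
```

```bash
python3 -m inch '-0.0209 0 -0.0232 0 0 0 0.0918;-0.0209 0 -0.0232 0 0 0 0.0918;-0.0209 0 -0.0232 0 0 0 0.0918;-0.0209 0 -0.0232 0 0 0 0.0918;-0.0209 0 -0.0232 0 0 0 0.0918;-0.0209 0 -0.0232 0 0 0 0.0918;-0.0209 0 -0.0232 0 0 0 0.0918;-0.0209 0 -0.0232 0 0 0 0.0918;-0.0209 0 -0.0232 0 0 0 0.0918;-0.0209 0 -0.0232 0 0 0 0.0918'
python3 -m inch '-0.0209 0 -0.0232 0 0 0 0.0918;-0.0209 0 -0.0232 0 0 0 0.0918;-0.0209 0 -0.0232 0 0 0 0.0918;-0.0209 0 -0.0232 0 0 0 0.0918;-0.0209 0 -0.0232 0 0 0 0.0918;-0.0209 0 -0.0232 0 0 0 0.0918;-0.0209 0 -0.0232 0 0 0 0.0918;-0.0209 0 -0.0232 0 0 0 0.0918;0 0 0 0 0 0 0.0918;0 0 0 0 0 0 0.0918'
python3 - <<'E'
from h import *
from bench import get_obs,snapshot
import cv2
o=get_obs(); s=snapshot("wrist"); cv2.imwrite("pics/w1.png",s["frame"][:,:,::-1]); print(o['eef_pos'],o['tool_rot'])
s=snapshot("side"); cv2.imwrite("pics/s1.png",s["frame"][:,:,::-1])
M=R.from_euler('xyz',o['tool_rot'],degrees=True).as_matrix()
print(M.T@(np.array([.633,-.2925,.091])-o['eef_pos']))
E
```

```text
time_s: 1.82
eef_pos: [0.5189, -0.0016, 0.2266]
tool_rot: [-90.0, 0.0, 63.4]
ft_force: [-0.1, 0.1, 0.1]
opening: 1.0
time_s: 2.65
eef_pos: [0.6093, -0.2352, 0.2257]
tool_rot: [-89.9, 0.1, 63.2]
ft_force: [1.4, 0.5, -0.5]
opening: 0.999
[ 0.60934956 -0.2352396   0.22574402] [-8.99435035e+01  5.76544230e-02  6.31959225e+01]
[-0.04030742  0.13473831 -0.04706323]
```

View pics/w1.png

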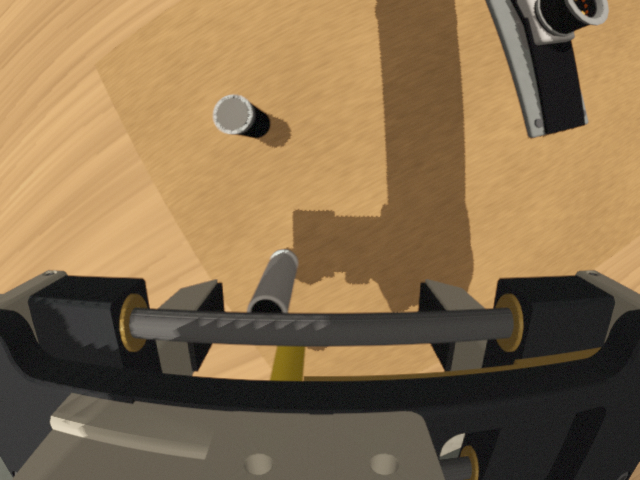

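View pics/s1.png

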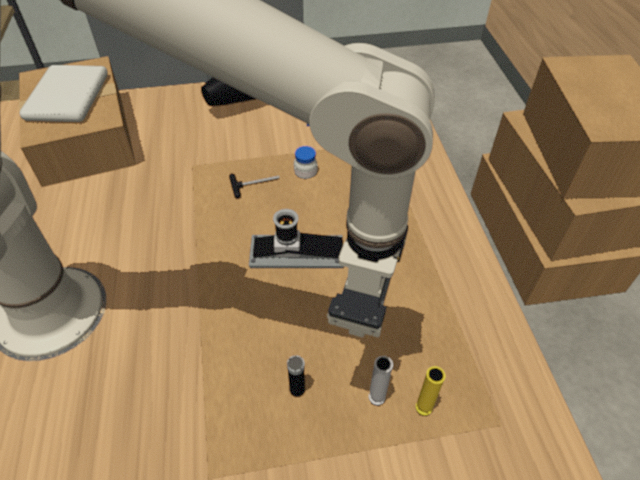

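The wrist view shows the silver tube just ahead (top at about 268,303), yellow behind it and black off to the left. I'll centre over it at this height and then check.

```bash
python3 -m inch '-0.0134 0 -0.0157 0 0 0 0.0918;-0.0134 0 -0.0157 0 0 0 0.0918;-0.0134 0 -0.0157 0 0 0 0.0918;0 0 0 0 0 0 0.0918;0 0 0 0 0 0 0.0918;0 0 0 0 0 0 0.0918'
python3 - <<'E'
from h import *
from bench import get_obs,snapshot
import cv2
o=get_obs(); s=snapshot("wrist"); cv2.imwrite("pics/w2.png",s["frame"][:,:,::-1]); print(o['eef_pos'],o['tool_rot'])
M=R.from_euler('xyz',o['tool_rot'],degrees=True).as_matrix()
print(M.T@(np.array([.633,-.2925,.091])-o['eef_pos']))
E
```

```text
time_s: 3.25
eef_pos: [0.6342, -0.2872, 0.2265]
tool_rot: [-89.9, -0.1, 63.5]
ft_force: [-0.1, 0.5, 0.5]
opening: 1.002
[ 0.63415569 -0.28722484  0.22650918] [-8.99356023e+01 -7.61343745e-02  6.35477149e+01]
[-0.00541775  0.13550053 -0.00146743]
```

View pics/w2.png

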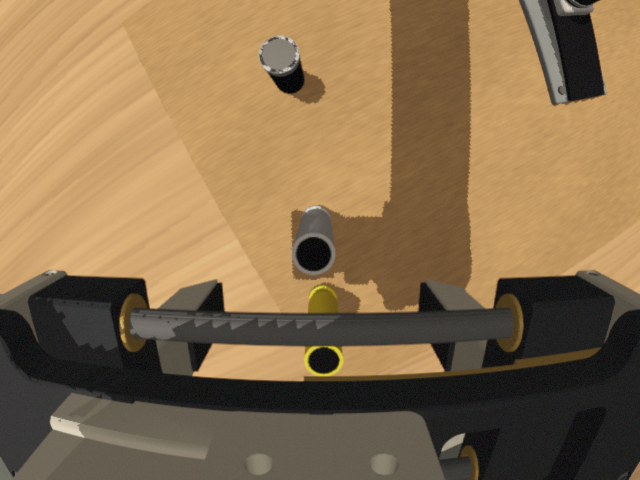

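```bash
python3 - <<'E'
from h import *
o=dict(eef_pos=np.array([0.63415569,-0.28722484,0.22650918]),tool_rot=[-90,0,63.45])
for u,v,z in [(314,255,.14),(280,54,.105),(323,360,.14)]:
    p,d=wray(o,u,v); print(p+d*(z-p[2])/d[2])
E
```

```text
[ 0.6326441  -0.29259843  0.14      ]
[ 0.49062073 -0.25040682  0.105     ]
[ 0.71037634 -0.32446682  0.14      ]
```

The wrist camera puts the tube at (0.6326, -0.2926), which matches. Descending with the small correction.

```bash
python3 -m inch '-0.0054 0 -0.0013 0 0 0 0.0918;0 0.012 0 0 0 0 0.0918;0 0.02 0 0 0 0 0.0918;0 0.02 0 0 0 0 0.0918;0 0.02 0 0 0 0 0.0918;0 0.02 0 0 0 0 0.0918;0 0.02 0 0 0 0 0.0918;0 0.0155 0 0 0 0 0.0918;0 0.008 0 0 0 0 0.0918;0 0 0 0 0 0 0.0918'
python3 - <<'E'
from h import *
from bench import get_obs,snapshot
import cv2
o=get_obs(); s=snapshot("wrist"); cv2.imwrite("pics/w3.png",s["frame"][:,:,::-1]); print(o['eef_pos'],o['tool_rot'])
M=R.from_euler('xyz',o['tool_rot'],degrees=True).as_matrix()
print(M.T@(np.array([.633,-.2925,.091])-o['eef_pos']))
E
```

```text
time_s: 4.13
eef_pos: [0.6308, -0.294, 0.0881]
tool_rot: [-89.7, 0.0, 63.4]
ft_force: [-0.2, 0.2, -0.3]
opening: 1.005
[ 0.63077233 -0.29400071  0.08806411] [-8.97126767e+01  1.40943694e-02  6.34405828e+01]
[ 0.00233767 -0.00294305 -0.00130684]
```

View pics/w3.png

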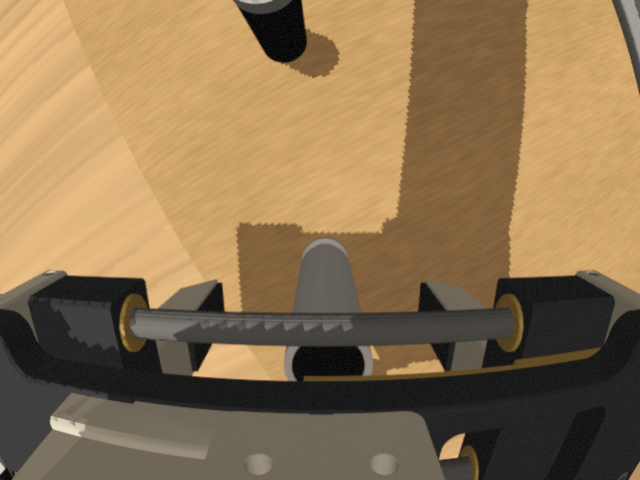

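```bash
python3 -m inch '0.0013 -0.001 0 0 0 0 0.0918;0 0 0 0 0 0 0.0918;0 0 0 0 0 0 0.0918'
python3 - <<'E'
from h import *
from bench import get_obs
o=get_obs(); print(o['eef_pos'],o['tool_rot'])
M=R.from_euler('xyz',o['tool_rot'],degrees=True).as_matrix()
print(M.T@(np.array([.633,-.2925,.091])-o['eef_pos']))
E
```

```text
time_s: 4.43
eef_pos: [0.6345, -0.2941, 0.0938]
tool_rot: [-90.2, -0.0, 63.4]
ft_force: [0.1, 0.2, 0.1]
opening: 1.001
[ 0.63454599 -0.29408446  0.09383494] [-9.01504117e+01 -1.78233624e-02  6.34434685e+01]
[0.00072522 0.00282966 0.0020987 ]
```

```bash
for i in 1 2 3; do python3 -m inch '0 0 0 0 0 0 0.0918'; done; python3 - <<'E'
from bench import get_obs
for i in range(3): o=get_obs(); print(o['eef_pos'],o['dq'])
E
```

```text
time_s: 4.52
eef_pos: [0.6341, -0.2941, 0.0934]
tool_rot: [-90.1, -0.0, 63.4]
ft_force: [-0.4, 1.1, 1.0]
opening: 1.001
time_s: 4.6
eef_pos: [0.6338, -0.2941, 0.093]
tool_rot: [-90.1, -0.0, 63.4]
ft_force: [-1.0, -0.8, -1.2]
opening: 0.998
time_s: 4.68
eef_pos: [0.6336, -0.294, 0.0927]
tool_rot: [-90.0, -0.0, 63.4]
ft_force: [0.1, 0.5, 0.2]
opening: 0.999
[ 0.63361324 -0.29402361  0.09267565] [ 0.00651567  0.24717946 -0.03619401  0.11423087  0.0779605  -0.03880094
  0.10768388]
[ 0.63361324 -0.29402361  0.09267565] [ 0.00651567  0.24717946 -0.03619401  0.11423087  0.0779605  -0.03880094
  0.10768388]
[ 0.63361324 -0.29402361  0.09267565] [ 0.00651567  0.24717946 -0.03619401  0.11423087  0.0779605  -0.03880094
  0.10768388]
```

The arm has a slow settling tail but it is centred, so I'll close the gripper.

```bash
python3 -m inch '0 0 0 0 0 0 0.02;0 0 0 0 0 0 0.02;0 0 0 0 0 0 0.02;0 0 0 0 0 0 0.02;0 0 0 0 0 0 0.02;0 0 0 0 0 0 0.02;0 0 0 0 0 0 0.02;0 0 0 0 0 0 0.02';  python3 -m inch '0 0 0 0 0 0 0.02;0 0 0 0 0 0 0.02'
```

```text
time_s: 5.35
eef_pos: [0.6334, -0.2938, 0.0922]
tool_rot: [-90.0, -0.0, 63.4]
ft_force: [-0.0, -0.2, -0.5]
opening: 0.473
time_s: 5.52
eef_pos: [0.6334, -0.2938, 0.0922]
tool_rot: [-90.0, -0.0, 63.4]
ft_force: [1.5, 1.2, -1.0]
opening: 0.325
```

```bash
python3 -m inch '0 0 0 0 0 0 0.02;0 -0.005 0 0 0 0 0.02;0 -0.01 0 0 0 0 0.02;0 -0.02 0 0 0 0 0.02;0 -0.025 0 0 0 0 0.02;0 -0.025 0 0 0 0 0.02;0 -0.025 0 0 0 0 0.02;0 -0.02 0 0 0 0 0.02;0 -0.01 0 0 0 0 0.02;0 -0.005 0 0 0 0 0.02'
python3 - <<'E'
from h import *
from bench import get_obs
o=get_obs()
M=R.from_euler('xyz',o['tool_rot'],degrees=True).as_matrix()
print(M.T@(np.array([.513,.0771,.234])-o['eef_pos']))
E
```

```text
time_s: 6.35
eef_pos: [0.6344, -0.2943, 0.2402]
tool_rot: [-90.2, -0.0, 63.4]
ft_force: [0.5, -0.5, -1.2]
opening: 0.323
[0.27785454 0.00517829 0.27478429]
```

```bash
python3 -m inch '0.0066 0 0.0065 0 0 0 0.02;0.0132 0 0.013 0 0 0 0.02;0.0199 0 0.0196 0 0 0 0.02;0.0199 0 0.0196 0 0 0 0.02;0.0199 0 0.0196 0 0 0 0.02;0.0199 0 0.0196 0 0 0 0.02;0.0199 0 0.0196 0 0 0 0.02;0.0199 0 0.0196 0 0 0 0.02;0.0199 0 0.0196 0 0 0 0.02;0.0199 0 0.0196 0 0 0 0.02'
python3 -m inch '0.0199 0 0.0196 0 0 0 0.02;0.0199 0 0.0196 0 0 0 0.02;0.0132 0 0.013 0 0 0 0.02;0.0132 0 0.013 0 0 0 0.02;0.0066 0 0.0065 0 0 0 0.02;0.0066 0 0.0065 0 0 0 0.02;0 0 0 0 0 0 0.02;0 0 0 0 0 0 0.02;0 0 0 0 0 0 0.02;0 0 0 0 0 0 0.02'
python3 - <<'E'
from h import *
from bench import get_obs,snapshot
import cv2
o=get_obs()
M=R.from_euler('xyz',o['tool_rot'],degrees=True).as_matrix()
print(M.T@(np.array([.513,.0771,.234])-o['eef_pos']))
for n in ["side","top","wrist"]:
    s=snapshot(n); cv2.imwrite(f"pics/{n}3.png",s["frame"][:,:,::-1])
t=cv2.imread("pics/top3.png"); s=cv2.imread("pics/side3.png")
def c(im,x,y,w,h,k): return cv2.resize(im[y:y+h,x:x+w],None,fx=k,fy=k,interpolation=cv2.INTER_CUBIC)
cv2.imwrite("pics/crop3.png",np.hstack([c(t,245,200,80,100,5),c(s,240,140,80,100,5)]))
E
```

```text
time_s: 7.18
eef_pos: [0.5535, -0.0529, 0.2353]
tool_rot: [-89.8, 0.1, 63.5]
ft_force: [0.4, -0.5, -1.8]
opening: 0.318
time_s: 8.02
eef_pos: [0.5217, 0.0496, 0.237]
tool_rot: [-90.0, 0.0, 63.3]
ft_force: [0.6, -0.2, -2.0]
opening: 0.32
[0.02062811 0.00303482 0.02010647]
```

View pics/crop3.png

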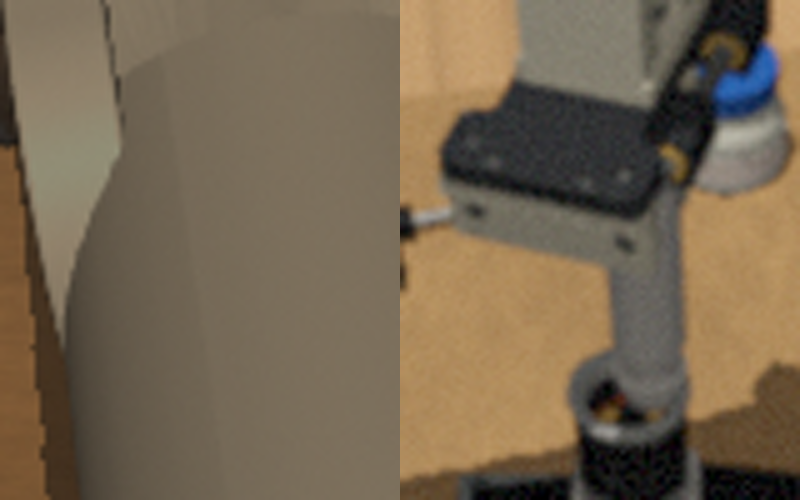

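View pics/wrist3.png

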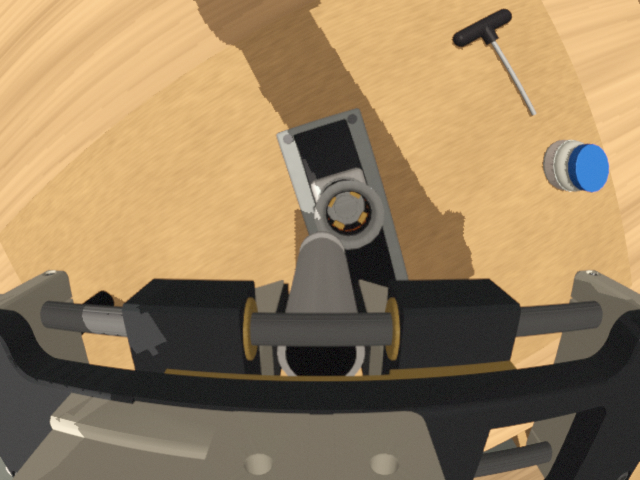

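I stopped about 20 mm short because my row sum was short. The mouth rim is at wrist pixel (349,213), so I'll compute a wrist-camera cross-check before continuing.

```bash
python3 - <<'E'
from h import *
from bench import get_obs,snapshot
import cv2
o=get_obs(); print(o['eef_pos'],o['tool_rot'])
s=cv2.imread("pics/wrist3.png")
cv2.imwrite("pics/crop3b.png",cv2.resize(s[165:285,270:430],None,fx=5,fy=5,interpolation=cv2.INTER_CUBIC))
M=R.from_euler('xyz',o['tool_rot'],degrees=True).as_matrix()
for u,v in [(349,213)]:
    p,d=wray(o,u,v); P=p+d*(.118-p[2])/d[2]; print(P, M.T@(P-o['eef_pos']))
E
```

```text
[0.5216006  0.05020918 0.23712507] [-8.99993877e+01  1.03489707e-02  6.33457079e+01]
[0.51053539 0.07873458 0.118     ] [0.02055159 0.1191216  0.02268471]
```

View pics/crop3b.png

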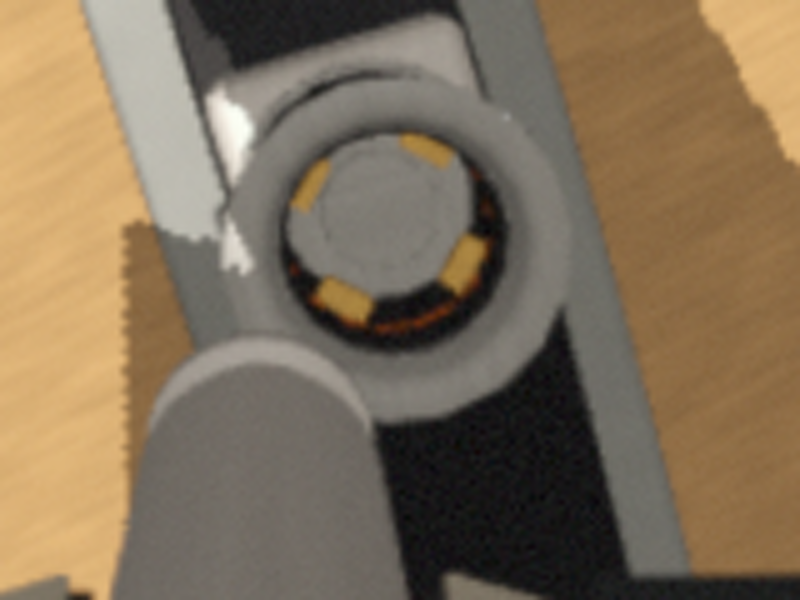

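```bash
python3 - <<'E'
from h import *
from bench import get_obs
o=get_obs()
M=R.from_euler('xyz',o['tool_rot'],degrees=True).as_matrix()
for n,u,v,z in [('mouth',350,213.6,.118),('foot bead',318.6,232,.157),('foot bot',318.6,232,.145),('side L',300,248.6,.16),('side R',344,248.6,.16)]:
    p,d=wray(o,u,v); P=p+d*(z-p[2])/d[2]; print(n,P, M.T@(P-o['eef_pos']))
E
```

```text
mouth [0.51128936 0.07921416 0.118     ] [0.02131843 0.11912146 0.022226  ]
foot bead [0.5058721  0.05557749 0.157     ] [-0.00224361  0.08012566  0.01646442]
foot bot [0.50817766 0.05432717 0.145     ] [-0.0023246   0.09212564  0.01384285]
side L [0.50974954 0.03995475 0.16      ] [-0.01446722  0.07712775  0.00599062]
side R [0.52273928 0.06576319 0.16      ] [0.01442582 0.07712253 0.00595913]
```

```bash
python3 -m inch '0.005 0 0.005 0 0 0 0.02;0.006 0 0.006 0 0 0 0.02;0.006 0 0.006 0 0 0 0.02;0.004 0 0.0032 0 0 0 0.02;0 0 0 0 0 0 0.02;0 0 0 0 0 0 0.02;0 0 0 0 0 0 0.02;0 0 0 0 0 0 0.02'
python3 - <<'E'
from h import *
from bench import get_obs,snapshot
import cv2
np.set_printoptions(precision=4,suppress=True)
o=get_obs(); print(o['eef_pos'],o['tool_rot'])
s=snapshot('wrist')['frame'][:,:,::-1]; t=snapshot('side')['frame'][:,:,::-1]
cv2.imwrite("pics/crop4.png",np.hstack([cv2.resize(s[165:305,260:390],None,fx=4,fy=4,interpolation=cv2.INTER_CUBIC),cv2.resize(t[150:290,250:320],None,fx=4,fy=4,interpolation=cv2.INTER_CUBIC)]))
M=R.from_euler('xyz',o['tool_rot'],degrees=True).as_matrix()
print(M.T@(np.array([.513,.0771,.161])-o['eef_pos']),M.T@(np.array([.5113,.0792,.161])-o['eef_pos']))
E
```

```text
time_s: 8.83
eef_pos: [0.5128, 0.0784, 0.2372]
tool_rot: [-90.0, 0.0, 63.4]
ft_force: [-0.0, -0.3, -1.4]
opening: 0.323
[0.5128 0.0784 0.2372] [-90.0076   0.012   63.3973]
[-0.0011  0.0762 -0.0007] [-0.      0.0762  0.0017]
```

View pics/crop4.png

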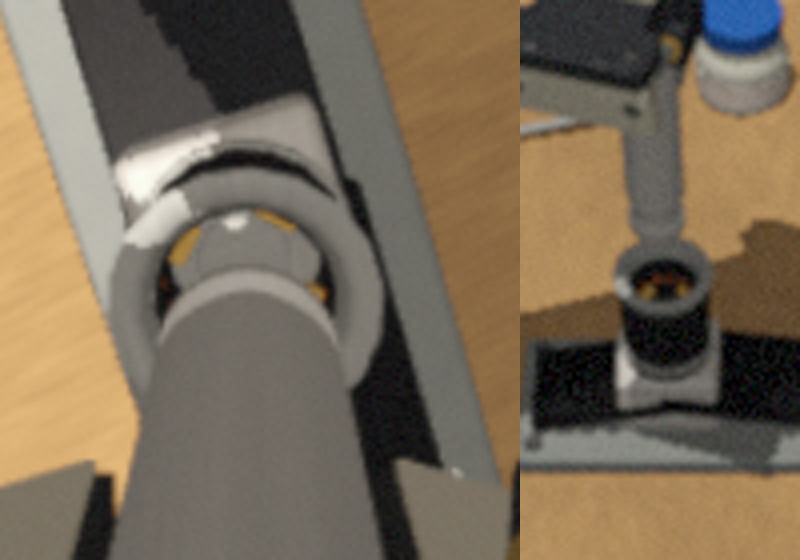

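The tube is centred over the mouth in both views (rim and tube centre at about column 247 of the crop). Lowering it into the flare.

```bash
python3 -m inch '0 0.005 0 0 0 0 0.02;0 0.008 0 0 0 0 0.02;0 0.008 0 0 0 0 0.02;0 0.004 0 0 0 0 0.02;0 0.002 0 0 0 0 0.02;0 0 0 0 0 0 0.02'; python3 -m inch '0 0.003 0 0 0 0 0.02;0 0.003 0 0 0 0 0.02;0 0.003 0 0 0 0 0.02;0 0.002 0 0 0 0 0.02;0 0 0 0 0 0 0.02';python3 -m inch '0 0.003 0 0 0 0 0.02;0 0.003 0 0 0 0 0.02;0 0.001 0 0 0 0 0.02;0 0 0 0 0 0 0.02;0 0 0 0 0 0 0.02'; python3 -m inch '0 0 0 0 0 0 0.02'
```

```text
time_s: 9.43
eef_pos: [0.5122, 0.0788, 0.2092]
tool_rot: [-89.9, 0.1, 63.4]
ft_force: [0.4, 0.9, -0.5]
opening: 0.318
time_s: 9.85
eef_pos: [0.5124, 0.0788, 0.1987]
tool_rot: [-90.0, 0.0, 63.4]
ft_force: [0.3, -0.3, -1.4]
opening: 0.318
time_s: 10.27
eef_pos: [0.5127, 0.0789, 0.1921]
tool_rot: [-90.0, 0.0, 63.4]
ft_force: [0.0, 0.7, -1.4]
opening: 0.321
time_s: 10.35
eef_pos: [0.5128, 0.0789, 0.1923]
tool_rot: [-90.0, -0.0, 63.4]
ft_force: [0.5, -0.1, -1.7]
opening: 0.322
```

```bash
python3 -m inch '0 0.002 0 0 0 0 0.02;0 0.002 0 0 0 0 0.02;0 0.002 0 0 0 0 0.02;0 0.002 0 0 0 0 0.02;0 0 0 0 0 0 0.02;0 0 0 0 0 0 0.02'; python3 -m inch '0 0.001 0 0 0 0 0.02;0 0.001 0 0 0 0 0.02;0 0.001 0 0 0 0 0.02;0 0 0 0 0 0 0.02'; python3 -m inch '0 0.001 0 0 0 0 0.02;0 0.001 0 0 0 0 0.02;0 0.001 0 0 0 0 0.02;0 0 0 0 0 0 0.02'
```

```text
time_s: 10.85
eef_pos: [0.5126, 0.0788, 0.184]
tool_rot: [-90.0, 0.0, 63.4]
ft_force: [1.0, -0.0, -1.7]
opening: 0.317
time_s: 11.18
eef_pos: [0.5133, 0.0788, 0.1814]
tool_rot: [-90.1, -0.0, 63.4]
ft_force: [2.0, -0.7, -0.4]
opening: 0.321
time_s: 11.52
eef_pos: [0.5131, 0.0784, 0.1783]
tool_rot: [-90.0, 0.0, 63.4]
ft_force: [1.1, -2.4, 0.7]
opening: 0.322
```

First resistance is at TCP z≈0.178, about 32 mm below the rim, with a slight sideways load toward -y. I'll give way a little and go on in millimetre steps.

```bash
python3 -m inch '-0.0008 0.0005 -0.0004 0 0 0 0.02;0 0.0005 0 0 0 0 0.02;0 0 0 0 0 0 0.02'; python3 -m inch '0 0.001 0 0 0 0 0.02;0 0.001 0 0 0 0 0.02;0 0 0 0 0 0 0.02'; python3 -m inch '0 0.001 0 0 0 0 0.02;0 0.001 0 0 0 0 0.02;0 0 0 0 0 0 0.02'
```

```text
time_s: 11.77
eef_pos: [0.5132, 0.078, 0.1776]
tool_rot: [-90.0, -0.0, 63.4]
ft_force: [1.5, -2.0, 3.3]
opening: 0.32
time_s: 12.02
eef_pos: [0.5133, 0.0781, 0.1759]
tool_rot: [-90.1, -0.0, 63.4]
ft_force: [1.7, -1.7, 5.6]
opening: 0.322
time_s: 12.27
eef_pos: [0.5134, 0.0784, 0.1742]
tool_rot: [-90.1, -0.1, 63.4]
ft_force: [1.4, -0.8, 8.1]
opening: 0.318
```

```bash
python3 -m inch '0 0.001 0 0 0 0 0.02;0 0.001 0 0 0 0 0.02;0 0 0 0 0 0 0.02'; python3 -m inch '0 0.001 0 0 0 0 0.02;0 0.001 0 0 0 0 0.02;0 0 0 0 0 0 0.02'
```

```text
time_s: 12.52
eef_pos: [0.5136, 0.0785, 0.1724]
tool_rot: [-90.1, -0.1, 63.4]
ft_force: [0.6, -1.5, 8.2]
opening: 0.322
time_s: 12.77
eef_pos: [0.5131, 0.0785, 0.1695]
tool_rot: [-90.0, -0.1, 63.4]
ft_force: [1.4, 0.1, 3.9]
opening: 0.32
```

```bash
python3 -m inch '0 0.001 0 0 0 0 0.02;0 0.001 0 0 0 0 0.02;0 0 0 0 0 0 0.02'; python3 - <<'E'
from bench import get_obs
o=get_obs(); print(o['wrist_torque'],o['ft_force'],o['eef_pos'])
E
```

```text
time_s: 13.02
eef_pos: [0.5131, 0.0784, 0.1676]
tool_rot: [-90.0, -0.0, 63.4]
ft_force: [1.2, -1.0, 5.5]
opening: 0.325
[-0.1767943  -0.39561378  0.00536554] [ 1.21735279 -0.95732138  5.54122523] [0.51309831 0.07841489 0.16755572]
```

```bash
for i in 1; do python3 -m inch '0 0.001 0 0 0 0 0.02;0 0 0 0 0 0 0.02'; done; python3 -m inch '0 0.001 0 0 0 0 0.02;0 0 0 0 0 0 0.02';  python3 -m inch '0 0.001 0 0 0 0 0.02;0 0 0 0 0 0 0.02'
```

```text
time_s: 13.18
eef_pos: [0.5131, 0.0784, 0.1667]
tool_rot: [-90.0, -0.0, 63.4]
ft_force: [1.9, 0.4, 6.7]
opening: 0.323
time_s: 13.35
eef_pos: [0.5132, 0.0784, 0.1658]
tool_rot: [-90.0, -0.1, 63.4]
ft_force: [0.6, 0.1, 7.1]
opening: 0.322
time_s: 13.52
eef_pos: [0.5132, 0.0784, 0.1648]
tool_rot: [-90.0, -0.1, 63.4]
ft_force: [0.7, -0.8, 7.6]
opening: 0.318
```

```bash
python3 -m inch '0 0.001 0 0 0 0 0.02;0 0 0 0 0 0 0.02'; python3 -m inch '0 0.001 0 0 0 0 0.02;0 0 0 0 0 0 0.02'
```

```text
time_s: 13.68
eef_pos: [0.5132, 0.0784, 0.1639]
tool_rot: [-90.0, -0.1, 63.4]
ft_force: [0.4, -0.3, 7.4]
opening: 0.32
time_s: 13.85
eef_pos: [0.5132, 0.0784, 0.1629]
tool_rot: [-90.0, -0.1, 63.4]
ft_force: [1.4, -0.1, 7.5]
opening: 0.323
```

```bash
python3 -m inch '0 0.001 0 0 0 0 0.02;0 0 0 0 0 0 0.02'; python3 -m inch '0 0.001 0 0 0 0 0.02;0 0 0 0 0 0 0.02'
```

```text
time_s: 14.02
eef_pos: [0.5131, 0.0782, 0.1614]
tool_rot: [-90.0, -0.0, 63.4]
ft_force: [1.4, -0.2, 4.8]
opening: 0.322
time_s: 14.18
eef_pos: [0.5131, 0.0782, 0.1604]
tool_rot: [-90.0, -0.0, 63.4]
ft_force: [1.2, -0.5, 5.5]
opening: 0.323
```

```bash
python3 -m inch '0 0.001 0 0 0 0 0.02;0 0 0 0 0 0 0.02'; python3 - <<'E'
from bench import snapshot
import cv2
s=snapshot('wrist')['frame'][:,:,::-1]
cv2.imwrite("pics/w5.png",cv2.resize(s[200:390,240:400],None,fx=3,fy=3,interpolation=cv2.INTER_CUBIC))
E
```

```text
time_s: 14.35
eef_pos: [0.5133, 0.0782, 0.16]
tool_rot: [-90.0, -0.0, 63.4]
ft_force: [-0.1, -1.5, 10.5]
opening: 0.322
```

View pics/w5.png

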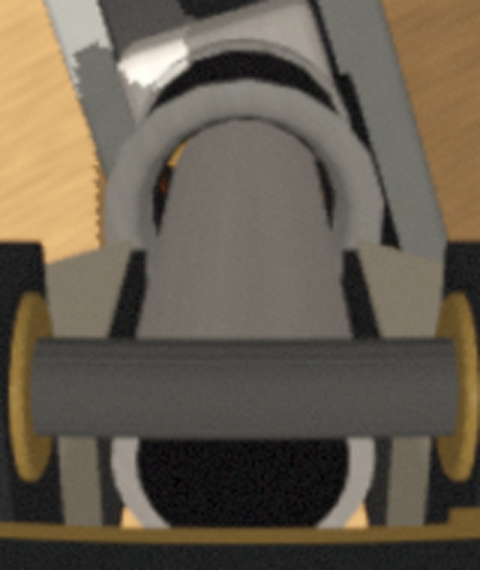

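The force fell from 7.5 to 4.8 N as z jumped 1.5 mm at 0.1614, which is the click. It then rose to 10.5 N at 0.160, the solid stop. Now the gentle tug up in small steps.

```bash
python3 -m inch '0 -0.001 0 0 0 0 0.02;0 -0.001 0 0 0 0 0.02;0 0 0 0 0 0 0.02'; python3 -m inch '0 -0.001 0 0 0 0 0.02;0 0 0 0 0 0 0.02'; python3 -m inch '0 -0.001 0 0 0 0 0.02;0 0 0 0 0 0 0.02'
```

```text
time_s: 14.65
eef_pos: [0.513, 0.0782, 0.1614]
tool_rot: [-90.0, -0.0, 63.4]
ft_force: [1.9, -0.1, 4.6]
opening: 0.319
time_s: 14.82
eef_pos: [0.5128, 0.0782, 0.1619]
tool_rot: [-90.0, -0.0, 63.4]
ft_force: [2.4, -0.4, 0.3]
opening: 0.323
time_s: 14.98
eef_pos: [0.5125, 0.0782, 0.1624]
tool_rot: [-90.0, -0.0, 63.4]
ft_force: [5.4, 0.8, -7.7]
opening: 0.324
```

```bash
python3 -m inch '0 -0.001 0 0 0 0 0.02;0 0 0 0 0 0 0.02'; python3 -m inch '0 -0.001 0 0 0 0 0.02;0 0 0 0 0 0 0.02'
```

```text
time_s: 15.15
eef_pos: [0.5124, 0.0782, 0.1633]
tool_rot: [-89.9, 0.0, 63.4]
ft_force: [5.6, 0.6, -9.0]
opening: 0.322
time_s: 15.32
eef_pos: [0.5123, 0.0782, 0.1641]
tool_rot: [-89.9, 0.0, 63.4]
ft_force: [5.5, 1.5, -10.3]
opening: 0.321
```

```bash
python3 -m inch '0.0003 -0.001 -0.0006 0 0 0 0.02;0 0 0 0 0 0 0.02'; python3 -m inch '0.0001 -0.001 -0.0003 0 0 0 0.02;0 0 0 0 0 0 0.02'
```

```text
time_s: 15.48
eef_pos: [0.5125, 0.0782, 0.1647]
tool_rot: [-89.9, 0.0, 63.4]
ft_force: [5.9, 1.7, -12.2]
opening: 0.323
time_s: 15.65
eef_pos: [0.5125, 0.0782, 0.1654]
tool_rot: [-89.9, 0.1, 63.4]
ft_force: [4.9, 1.4, -13.4]
opening: 0.322
```

```bash
python3 -m inch '0 -0.001 0 0 0 0 0.02;0 0 0 0 0 0 0.02;0 0 0 0 0 0 0.02;0 0 0 0 0 0 0.02'; python3 - <<'E'
from bench import snapshot
import cv2, numpy as np
s=snapshot('wrist')['frame'][:,:,::-1]
t=snapshot('side')['frame'][:,:,::-1]
cv2.imwrite("pics/w6.png",np.hstack([cv2.resize(s[200:390,240:400],None,fx=3,fy=3,interpolation=cv2.INTER_CUBIC),cv2.resize(t[150:245,240:320],None,fx=6,fy=6,interpolation=cv2.INTER_CUBIC)[:,:300]]))
E
```

```text
time_s: 15.98
eef_pos: [0.5124, 0.0782, 0.166]
tool_rot: [-89.8, 0.1, 63.4]
ft_force: [5.8, 1.8, -14.7]
opening: 0.321
```

View pics/w6.png

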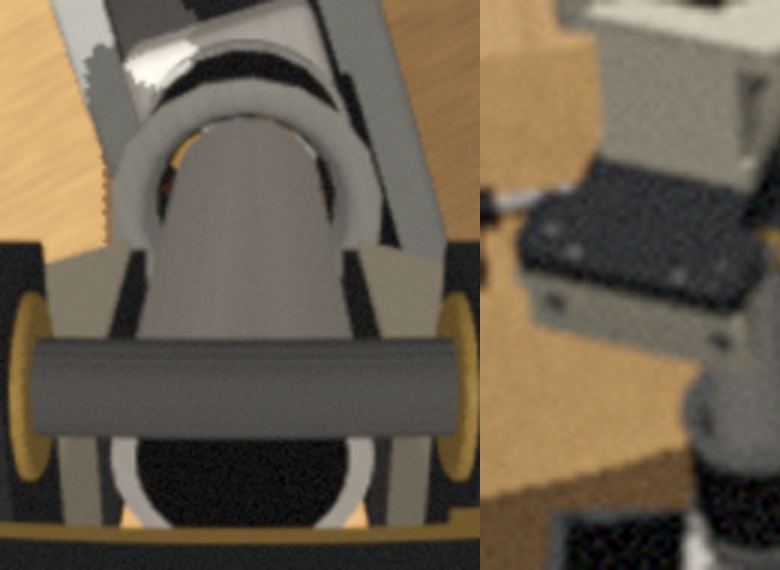

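It holds: about 13 N net pull with roughly 4 mm of lift along a spring-like slope, and no slip in the grip (the tube's top rim is unmoved in the wrist view). Easing back down.

```bash
python3 -m inch '0 0.001 0 0 0 0 0.02;0 0.001 0 0 0 0 0.02;0 0.001 0 0 0 0 0.02;0 0.001 0 0 0 0 0.02;0 0 0 0 0 0 0.02;0 0 0 0 0 0 0.02'; python3 -m inch '0 0.001 0 0 0 0 0.02;0 0 0 0 0 0 0.02;0 0 0 0 0 0 0.02'; python3 -m inch '0 0.0005 0 0 0 0 0.02;0 0 0 0 0 0 0.02;0 0 0 0 0 0 0.02'
```

```text
time_s: 16.58
eef_pos: [0.5129, 0.0781, 0.1635]
tool_rot: [-89.9, 0.0, 63.4]
ft_force: [3.2, 0.8, -9.3]
opening: 0.321
time_s: 16.83
eef_pos: [0.5131, 0.078, 0.163]
tool_rot: [-89.9, 0.0, 63.4]
ft_force: [1.6, 2.9, -8.1]
opening: 0.321
time_s: 17.08
eef_pos: [0.5132, 0.078, 0.1626]
tool_rot: [-90.0, 0.0, 63.4]
ft_force: [1.3, 1.9, -6.8]
opening: 0.319
```

```bash
python3 -m inch '0 0.0005 0 0 0 0 0.02;0 0 0 0 0 0 0.02;0 0 0 0 0 0 0.02';  python3 -m inch '0 0.0005 0 0 0 0 0.02;0 0 0 0 0 0 0.02;0 0 0 0 0 0 0.02'
```

```text
time_s: 17.33
eef_pos: [0.5134, 0.078, 0.1622]
tool_rot: [-90.0, 0.0, 63.4]
ft_force: [0.2, 1.6, -6.0]
opening: 0.323
time_s: 17.58
eef_pos: [0.5136, 0.0779, 0.162]
tool_rot: [-90.0, 0.0, 63.4]
ft_force: [-0.2, 0.5, -2.3]
opening: 0.322
```

The load is nearly zero, so I'll open.

```bash
python3 -m inch '0 0 0 0 0 0 0.07;0 0 0 0 0 0 0.07;0 0 0 0 0 0 0.07;0 0 0 0 0 0 0.07;0 0 0 0 0 0 0.07;0 0 0 0 0 0 0.07;0 0 0 0 0 0 0.07;0 0 0 0 0 0 0.07'; python3 - <<'E'
from bench import snapshot
import cv2
s=snapshot('wrist')['frame'][:,:,::-1]
cv2.imwrite("pics/w7.png",s)
E
```

```text
time_s: 18.25
eef_pos: [0.5137, 0.0779, 0.1617]
tool_rot: [-90.0, -0.0, 63.4]
ft_force: [-0.0, -1.1, -0.3]
opening: 0.759
```

View pics/w7.png

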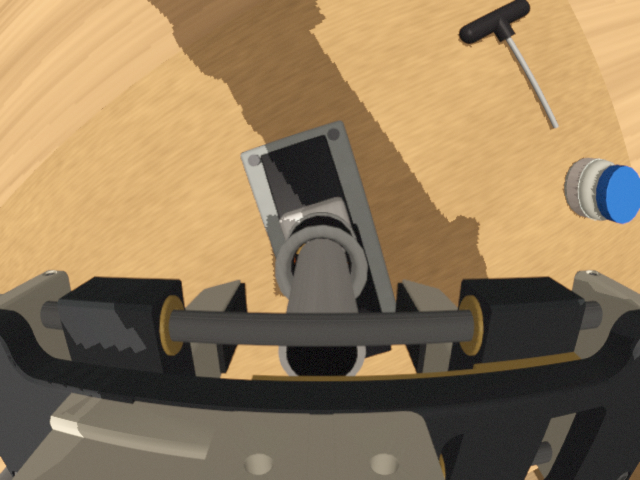

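Released. Now straight up, clear of the tube, then sideways so the cameras can see it.

```bash
python3 -m inch '0 -0.005 0 0 0 0 0.0918;0 -0.015 0 0 0 0 0.0918;0 -0.02 0 0 0 0 0.0918;0 -0.02 0 0 0 0 0.0918;0 -0.02 0 0 0 0 0.0918;0 -0.02 0 0 0 0 0.0918;0 -0.02 0 0 0 0 0.0918;0 -0.01 0 0 0 0 0.0918;0 0 0 0 0 0 0.0918'; python3 -m inch '-0.02 0 -0.01 0 0 0 0.0918;-0.03 0 -0.015 0 0 0 0.0918;-0.03 0 -0.015 0 0 0 0.0918;-0.03 0 -0.015 0 0 0 0.0918;-0.03 0 -0.015 0 0 0 0.0918;-0.03 0 -0.015 0 0 0 0.0918;-0.03 0 -0.015 0 0 0 0.0918;-0.01 0 -0.005 0 0 0 0.0918;0 0 0 0 0 0 0.0918;0 0 0 0 0 0 0.0918'
python3 - <<'E'
from bench import snapshot
import cv2
for n in ['side','top']:
    cv2.imwrite(f"pics/{n}8.png",snapshot(n)['frame'][:,:,::-1])
E
```

```text
time_s: 19.05
eef_pos: [0.5153, 0.0783, 0.2945]
tool_rot: [-90.2, -0.2, 63.4]
ft_force: [0.3, -0.0, 0.2]
opening: 1.003
time_s: 19.88
eef_pos: [0.5131, -0.1566, 0.2904]
tool_rot: [-89.9, -0.0, 63.3]
ft_force: [-0.4, 0.3, 0.6]
opening: 1.003
```

View pics/side8.png

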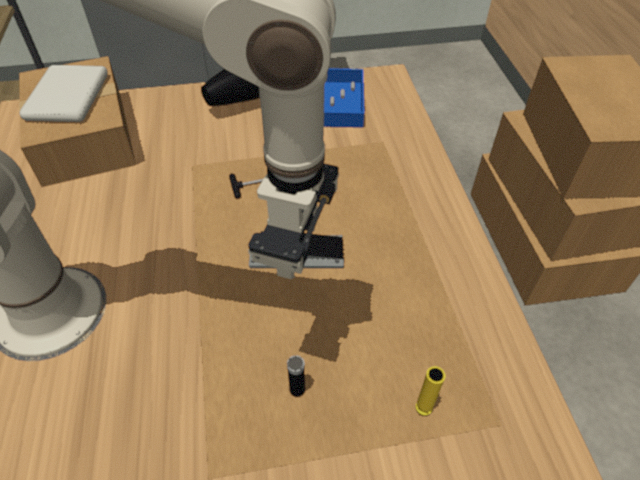

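View pics/top8.png

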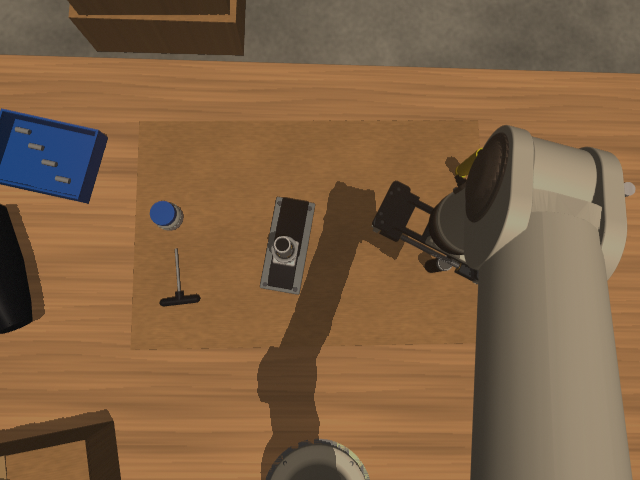

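The top view shows the tube standing in the coupling at (285,243). The jar, hex key, black tube and yellow tube are at their old pixels. I'll run a height check with a crop before handing in.

```bash
python3 - <<'E'
from h import *
import cv2
f,cx,cy,p,a=CAM['top']; M=R.from_euler('xyz',a,degrees=True).as_matrix()
for z in [.19,.2,.209,.217]:
    q=M.T@(np.array([.513,.0775,z])-p); print(z,cx+f*q[0]/-q[2],cy-f*q[1]/-q[2],'diam px',f*.03/-q[2])
t=cv2.imread("pics/top8.png")
cv2.imwrite("pics/crop8.png",cv2.resize(t[220:280,255:320],None,fx=8,fy=8,interpolation=cv2.INTER_CUBIC))
E
```

```text
0.19 282.81724189079006 244.8805990784722 diam px 16.1984378763473
0.2 282.60581544699744 244.29939910367835 diam px 16.39123385124558
0.209 282.41118196598507 243.76436208451832 diam px 16.568716625143182
0.217 282.2346015652635 243.27895201656534 diam px 16.729737119525733
```

View pics/crop8.png

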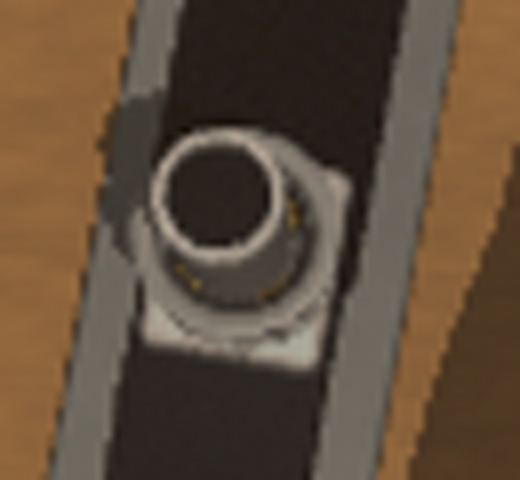

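The tube's top rim is centred at (282.3, 244.1). Predicted for an upright tube at the locked height is (282.4, 243.8), so it is standing upright. Handing in.

```bash
python3 -c "
from bench import robot
print(robot.sign_off())"
```

```text
the job is handed in; nothing more can be done
None
```

The aluminium tube is standing locked in the coupling on the spring foot, and I handed the job in at about 20 s.

- **Push:** the jaws took about 8–10 N. It clicked at TCP z of about 0.161, where the force fell from 7.5 to 4.8 N. I then felt the solid stop at about 10.5 N. That puts the locked bottom end close to the nominal place.
- **Tug:** before letting go I pulled straight up to about 13 N net. The grip lifted about 4 mm against its spring and held. It drew the tube back down as I eased off to almost no load, and then I released.
- **Last checks:** the top view shows the tube upright on the coupling's axis, within about half a pixel of the prediction for a locked tube. The jar, hex key, black tube and yellow look-alike show no visible movement; the arm partly hides the last two in the final top view, but both are clear in the side view.
- **Weak points:** the top camera gives the height only loosely, and the arm hid the coupling from the side camera. So the lock rests on the click, the stop and the tug. A sideways load of up to about 6 N built up during the tug, and small corrections toward it did not remove it. It had faded to almost nothing before release.

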